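Close the hand-crank chopper: mesh the crank, seat the lid, shut the catch

TASK

Close the hand-crank food chopper: put its lid on the bowl with the lid's fork over the post on the handle, turn the crank under light pressure until its teeth drop in between those of the blade spindle, and push the lid fully home on the rim without forcing it. Then turn the catch in, so that its nose lies over the lid's edge, and leave the onion, the garlic and the small blue bowl where they are.

Things in the scene. Friction and masses are not known exactly. Their poses are not given: they have to be found in the camera images.
- chopper: Hand-crank food chopper without lid, stuck to the worktop by a black suction foot. Clear round bowl, open top, rim at z = 75 mm, 116 mm outside diameter there. Origin: bowl's axis at worktop height; z up. On its +x side a green handle (to 100 mm from the axis, z below 56 mm), on its -y side the catch. The handle points toward the robot, within 0.4 rad.
- spindle_top (a point): Top of the white blade spindle in the middle of the bowl, on its axis, z = 70 mm, 5 mm below the rim. Six teeth every 60 degrees, out to 14 mm radius, 23 mm long, flat tops. How the teeth stand is random and not reported (this frame is the bowl's, it does not turn with them). A stiff seal lets the spindle turn only above about 0.15 N m.
- thumb_post (a point): Top of the upright green thumb post on the chopper's handle: 74 mm from the bowl's axis on its +x side, z = 83 mm. The post is 12 mm wide along the chopper's y and 10 mm along its x. (Overhead, clear of the work: a shelf and cabinets begin 0.62 m above the worktop, from x = 0.57 m on, and from x = 0.51 m on where y is below -0.3 m.)
- chopper_lid: Green lid with its crank, right way up on the worktop; 128 mm across, 0.28 kg. Origin: on its axis at the skirt's lower edge; z up. Skirt 20 mm high, fits outside the bowl's rim with 1.5 mm clearance all round. Flat top at z = 25 mm; its underside (z = 20 mm) rests on the rim when fully home, origin then 55 mm above the chopper's. While teeth stand on teeth it stops 12 mm higher.
- lid_fork (a point): Middle of the fork on the lid's +x side: two green prongs, 62 to 84 mm from the lid's axis, 12 to 25 mm above its origin, with a 24 mm gap that must straddle the thumb post. So the lid's x axis must point as the chopper's does, within about 0.07 rad. When the teeth first touch, the skirt is already 8 mm over the rim and the fork 4 mm over the post.
- crank (a joint): Angle of the crank in the lid, rad, counter-clockwise from above, no stops; 0 when its arm points over the fork. 0.03 N m friction: a lid carried by the crank keeps its angle. A hidden socket under it has six teeth every 60 degrees that mesh within +-0.12 rad of the right angle, found only by touch: press with 3 to 8 N, turn up to 1.05 rad, notice the drop of 12 mm. Pressing hard drags the spindle along.
- crank_hub (a point): Middle of the crank's hub on the lid's axis, 50 mm above the lid's origin; x along the crank arm, z up. White block with round ends, 46 mm along the arm, 28 mm across, 30 to 67 mm above the lid's origin: grip it across the arm (along y) from above. The arm reaches 57 mm out, 29 to 37 mm above the lid's origin, with a green knob 20 mm thick at 47 mm, as high as the hub.
- catch (a joint): Angle of the white swivel catch, rad: near 0 open, nose turned away from the bowl; grows clockwise seen from above; 1.25 (stop) shut, nose pointing to the bowl's axis over the lid's edge. Stays where it is left (0.05 N m friction). The nose passes 1.5 mm above a lid that is fully home and is blocked by the edge of one that stands proud.
- catch_wing (a point): Middle of the catch's upright wing, on its vertical pivot axis: 84 mm from the bowl's axis on the chopper's -y side, z = 102 mm. White plate 32 mm long along this point's x (the nose's direction), 9 mm thick along y, from z = 86 to 115 mm: pinch it across its thickness from above and turn it about z. The nose reaches 30 mm from the pivot, z = 81 to 87 mm.
- onion: Red onion, about 84 mm across and 82 mm high, loose bystander; origin under its centre on the worktop.
- garlic: Garlic bulb, about 56 mm across and high, loose bystander; origin under its centre on the worktop.
- small_bowl: Small empty blue bowl, 105 mm across and 51 mm high, loose bystander; origin under its centre on the worktop.

How it is judged:
By the outcome, as a careful person would: the job done as asked, in the order asked, and still so for the second after the job is handed in, with the robot touching nothing.
It also fails if it takes over 58 s, if anything falls off the work surface, if the arm or the gripper's body presses on something with over 40 N, if the wrist force passes 120 N, or if a joint passes its speed limit or range.

ROBOT

A 6-joint arm with a two-finger parallel gripper is mounted at the origin on a cart in front of the work surface, level with it; the furniture and walls round the work are solid. World frame = base frame: x ahead of the robot, y to its left, z up, the work surface at z = 0. Lengths are in m, angles in rad, forces in N, time in s.
With the tool pointing down it reaches from about 0.25 to 0.725 m from the base axis. Payload 4 kg.
Tool frame: the origin (TCP) lies between the finger pads; the fingertips stand 19 mm ahead of it and the grasp point (between the pads) is the TCP; z points along the fingers, y is the line along which they close (so a half turn about z gives the same grasp; the last joint's range is limited). The gripper opens to 85 mm and grips with 20 to 120 N. Pads are 22 mm wide; open, the fingers measure 114 mm over their backs; the gripper's body (76 mm by 85 mm) begins 54 mm behind the grasp point. The pads swing forward as they close: fully open they stand 13 mm farther back than shut.
Start: joints at [1.244, 0.241, 0.005, 1.335, 0, 1.571], TCP at [0.161, 0.474, 0.215] pointing down, gripper open.
Joint ranges: [-2.72, 2.72], [-1.05, 1.87], [-1.09, 1.28], [-1.99, 2.15], [-1.42, 1.44], [-3.14, 3.14]. Speed limits (rad/s): [2.79, 2.79, 3.14, 3.14, 3.14, 3.14].

INTERFACE

Orientations are given as a 3x3 rotation matrix whose columns are the frame's x, y, z axes.
In Python, from station import env gives the robot as it stands. The module is installed in compiled form; this text tells all that it offers. Calls block until the motion is done:
- env.reach(position, orientation): joint-space move of the TCP to a pose.
- env.movel(position, attitude=None, rate=0.15, threshold=None): straight line of the TCP; attitude=None keeps the orientation; rate is the mean speed in m/s. With threshold (N) it stops when the force on the tool has changed by that much, and returns True; else False.
- env.set_joints(angles): joint-space move.
- env.set_gripper(opening, force=None): finger opening in m; force is the grip in N (None keeps the last); returns when the fingers have stopped.
- env.wait(seconds).
- env.inverse_kinematics(position, orientation): joint angles nearest the present ones, or None.
- env.capture(name): name is "side" or "top"; returns a dict with "color" (384x512x3 uint8, red, green, blue), "fx", "fy", "cx", "cy" (pixels), "camera_from_world" (4x4, takes a point from world to camera coordinates). Camera axes: x right, y down, z forward; pixel columns grow to the right and rows downward; lengths in m; the calibration is good to about 2 mm. A picture is of the moment at which its call begins. There is no depth.
A pose or a line that the arm cannot do raises env.MotionError and nothing moves.
- env.hand_in(): hands the job in; it is judged then, once.
Trained networks look in the newest picture that a camera, given by its name, has taken for a name from the list of things; names that differ only in an ending like _2 or _b are one class to them, and where a whole thing is asked for, a point or a joint stands for the part that bears it (a point fixed in the world has none). Each returns a list of dicts, best first, with "p" (0 to 1); they miss things now and then, are a little off and sometimes report something else, mostly with a low value. They report only what shows in the picture. A call takes as long as a camera call.
- env.spot_in(camera, query): "box" ([centre column, centre row, width, height] in pixels, round what is visible of it).
- env.trace(camera, query): "pixels" (384x512 bool, what is visible of it) and "box" ([centre column, centre row, width, height] in pixels, round what is visible of it).
- env.spot_point(camera, query): "centre" ([row, column] in pixels: a listed point, or the origin of a listed thing).
Readings, each from a call of its own:
- env.get_clock(): time.
- env.get_joint_pos(): joint angles.
- env.get_qvel(): joint speeds.
- env.get_joint_efforts(): joint torques, N m.
- env.get_position(): TCP position.
- env.get_orientation(): TCP orientation.
- env.get_ft_force(): force on the tool from outside, world axes, zero at the start.
- env.get_ft_torque(): the same for the moment, N m.
- env.get_opening(): finger opening in m.
- env.get_finger_force(): force on a finger pad.
Only numpy, scipy, OpenCV 4.12 (cv2) and the standard library are available. Lean on these libraries where they do the work, as an engineer would, in place of code of your own. Each camera call takes 0.05 s, during which the arm holds its last target. There are 200 camera calls.

## Working session

There is one attempt and no reset: what is moved stays moved. The work goes in short steps, each a Python script; the robot and the scene stay as the last script left them, time stands still between calls to the robot, and variables do not carry over. Pictures are saved under pics/ and viewed, at most 10 in all, crops included, and the job is handed in when it is done.

```bash
mkdir -p pics; cat > h.py <<'E'
import numpy as np, cv2
from station import env
def ray(cam,px):
    T=cam["camera_from_world"];R=T[:3,:3];t=T[:3,3]
    d=R.T@np.array([(px[0]-cam["cx"])/cam["fx"],(px[1]-cam["cy"])/cam["fy"],1.]);return -R.T@t,d
def atz(cam,px,z):
    o,d=ray(cam,px);return o+d*(z-o[2])/d[2]
def proj(cam,P):
    T=cam["camera_from_world"];p=T[:3,:3]@np.array(P)+T[:3,3]
    return np.array([cam["fx"]*p[0]/p[2]+cam["cx"],cam["fy"]*p[1]/p[2]+cam["cy"]])
def save(cam,n):cv2.imwrite("pics/"+n,cam["color"][...,::-1])
def down(a): # tool down, y axis (closing) at world angle a
    y=np.array([np.cos(a),np.sin(a),0]);z=np.array([0,0,-1.]);return np.column_stack([np.cross(y,z),y,z])
E
cat > m.py <<'E'
from h import *
Z=dict(chopper=0,spindle_top=.07,thumb_post=.083,catch_wing=.102,chopper_lid=0,lid_fork=.0185,crank_hub=.05,onion=0,garlic=0,small_bowl=0)
np.set_printoptions(precision=4,suppress=True)
for c in("top","side"):
    cam=env.capture(c);save(cam,c+"0.png")
    print(c,ray(cam,(256,192)))
    for k,z in Z.items():
        for r in env.spot_point(c,k)[:2]:
            v,u=r["centre"];print(k,round(r["p"],2),np.array([u,v]).round(1),atz(cam,(u,v),z))
print(env.get_clock())
E
python3 m.py
```

```text
top (array([ 0.383 , -0.1224,  1.0816]), array([ 0.127 , -0.0026, -0.992 ]))
chopper 0.97 [177.2 224.5] [0.4271 0.1165 0.    ]
chopper 0.74 [143.1 225.7] [0.4258 0.22   0.    ]
spindle_top 0.76 [172.8 224.3] [0.4251 0.1136 0.07  ]
thumb_post 0.65 [174.6 246.1] [0.364  0.1049 0.083 ]
catch_wing 0.57 [172.4 222.1] [0.4298 0.1073 0.102 ]
catch_wing 0.51 [138.5 227.5] [0.4171 0.2002 0.102 ]
chopper_lid 0.89 [264.6 217.5] [ 0.4424 -0.1498  0.    ]
lid_fork 0.62 [269.3 241.1] [ 0.3711 -0.1616  0.0185]
crank_hub 0.55 [260.9 214.5] [ 0.4486 -0.138   0.05  ]
onion 0.96 [360.6 169.3] [ 0.5856 -0.4527  0.    ]
garlic 0.72 [364.9 203.9] [ 0.4772 -0.4591  0.    ]
small_bowl 0.7 [202.  151.4] [0.6534 0.041  0.    ]
small_bowl 0.54 [364.9 206. ] [ 0.4708 -0.4587  0.    ]
side (array([ 0.2425, -1.5278,  0.7311]), array([ 0.188 ,  0.8904, -0.4147]))
chopper 0.73 [216.8 188.1] [0.4369 0.1076 0.    ]
spindle_top 0.87 [213.8 171.6] [0.4274 0.1021 0.07  ]
spindle_top 0.73 [209.5 159.8] [0.4267 0.2286 0.07  ]
thumb_post 0.87 [196.7 168.4] [0.3662 0.1145 0.083 ]
catch_wing 0.62 [210.  156.7] [0.4236 0.1765 0.102 ]
chopper_lid 0.78 [230.  214.4] [ 0.4512 -0.1169  0.    ]
lid_fork 0.95 [209.6 215.8] [ 0.3795 -0.1486  0.0185]
crank_hub 0.75 [230.2 206.3] [ 0.4467 -0.157   0.05  ]
crank_hub 0.73 [210.5 156.6] [0.4407 0.3182 0.05  ]
onion 0.83 [295.8 265.6] [ 0.58   -0.4599  0.    ]
garlic 0.58 [206.8 218.4] [ 0.3718 -0.1295  0.    ]
garlic 0.52 [262.2 272. ] [ 0.4825 -0.471   0.    ]
small_bowl 0.73 [279.6 193.6] [0.6557 0.0101 0.    ]
1.1
```

```bash
python3 -c "
import cv2
a=cv2.imread('pics/top0.png')[150:280,110:310];cv2.imwrite('pics/top0c.png',cv2.resize(a,None,fx=4,fy=4,interpolation=cv2.INTER_CUBIC))
a=cv2.imread('pics/side0.png')[130:240,150:330];cv2.imwrite('pics/side0c.png',cv2.resize(a,None,fx=4,fy=4,interpolation=cv2.INTER_CUBIC))"
```

```text
(no output)
```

View pics/top0c.png

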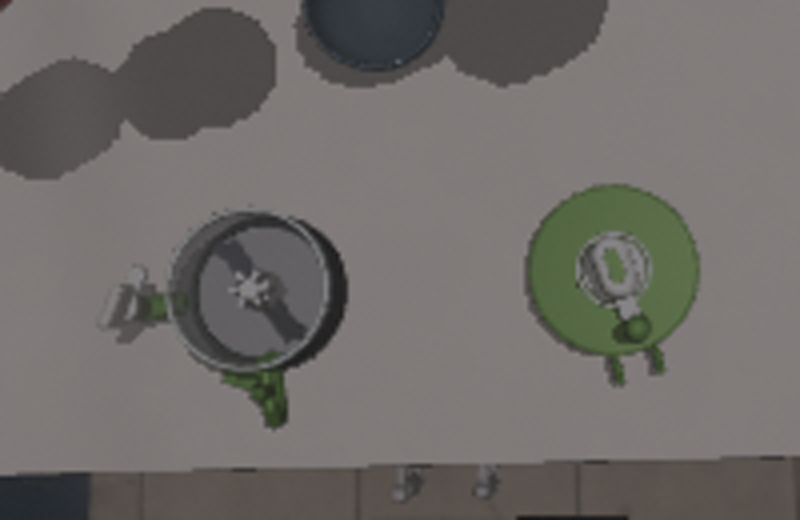

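View pics/side0c.png

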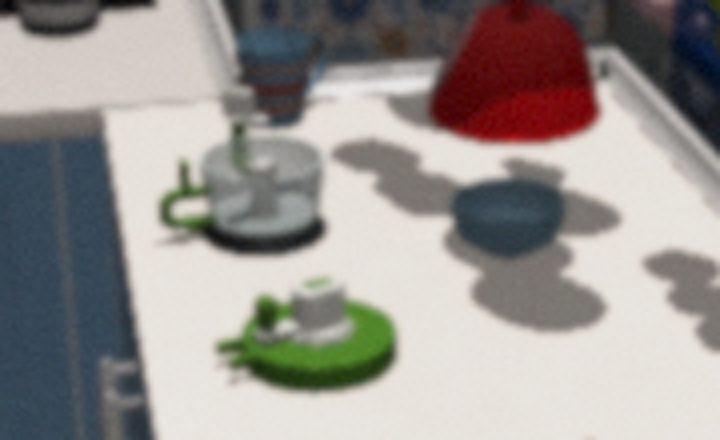

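The chopper sits at top-picture pixel (172.7, 222.4) with its handle toward the robot and the catch on the left at about (141, 225). The lid sits at about (263, 217) with its crank arm near the fork. Next I refine both poses with rim and edge fits.

```bash
cat > fit.py <<'E'
from h import *
from scipy.optimize import minimize
def circ(c,z,R,n=180):
    t=np.linspace(0,2*np.pi,n,endpoint=False)
    return np.column_stack([c[0]+R*np.cos(t),c[1]+R*np.sin(t),np.full(n,z)])
def projn(cam,P):
    T=cam["camera_from_world"];p=P@T[:3,:3].T+T[:3,3]
    return np.column_stack([cam["fx"]*p[:,0]/p[:,2]+cam["cx"],cam["fy"]*p[:,1]/p[:,2]+cam["cy"]]).astype(np.float32)
def samp(img,uv):return cv2.remap(img,uv[:,0].reshape(-1,1).copy(),uv[:,1].reshape(-1,1).copy(),cv2.INTER_CUBIC).ravel()
def green(cam):
    c=cam["color"].astype(np.float32);return c[...,1]-np.maximum(c[...,0],c[...,2])
def fitcirc(cam,img,c0,z,R,dr=.003,span=.02):
    # maximise inside-outside contrast of projected circle; grid then refine
    f=lambda c:-np.mean(samp(img,projn(cam,circ(c,z,R-dr)))-samp(img,projn(cam,circ(c,z,R+dr))))
    g=np.arange(-span,span+1e-9,.002)
    b=min(((c0[0]+a,c0[1]+d) for a in g for d in g),key=f)
    r=minimize(f,b,method="Nelder-Mead",options=dict(xatol=1e-5,initial_simplex=[b,(b[0]+.002,b[1]),(b[0],b[1]+.002)]))
    return r.x,-r.fun
E
cat > e.py <<'E'
from fit import *
np.set_printoptions(precision=4,suppress=True)
for cn in("top","side"):
    cam=env.capture(cn);G=green(cam);Gc=np.clip(G,-10,25);V=cam["color"].astype(np.float32).mean(2)
    L,s=fitcirc(cam,Gc,(.442,-.15),.025,.064);print(cn,"lid",L,s)
    for w in(.0025,.004):
        f=lambda c:-np.mean(samp(V,projn(cam,circ(c,.075,.0570)))-.5*samp(V,projn(cam,circ(c,.075,.057-w)))-.5*samp(V,projn(cam,circ(c,.075,.057+w))))
        g=np.arange(-.012,.0121,.001);b=min(((.43+a,.112+d) for a in g for d in g),key=f);print("rim",b,-f(b))
    S,s=fitcirc(cam,V,(.43,.112),.07,.0105,span=.012);print("spindle",S,s)
    # fork: angular profile of green at r=.074
    th=np.linspace(-np.pi,np.pi,361)[:-1]
    P=np.column_stack([L[0]+.076*np.cos(th),L[1]+.076*np.sin(th),np.full(360,.022)])
    a=samp(np.clip(G,0,40),projn(cam,P));pk=a>6
    print("fork deg",np.degrees(th)[pk].astype(int),a[pk].astype(int))
    # green blob pixels round the chopper
    m=(G>12);n,lab,st,ce=cv2.connectedComponentsWithStats(m.astype(np.uint8))
    for i in range(1,n):
        if st[i,4]>4 and 120<ce[i][0]<230:print("green",st[i],ce[i])
    C=(.4305,.1125)
    for d in(-.3,0,.3):
        h=np.array([np.cos(np.pi+d),np.sin(np.pi+d)]);k=np.array([h[1],-h[0]])
        print(d,"post",proj(cam,(C[0]+.074*h[0],C[1]+.074*h[1],.083)),"hand",proj(cam,(C[0]+.1*h[0],C[1]+.1*h[1],.05)),"wing",proj(cam,(C[0]+.084*k[0],C[1]+.084*k[1],.102)))
E
python3 e.py
python3 -c "
import cv2
a=cv2.imread('pics/top0.png')[195:265,125:200];cv2.imwrite('pics/z1.png',cv2.resize(a,None,fx=8,fy=8,interpolation=cv2.INTER_NEAREST))"
```

```text
top lid [ 0.443  -0.1444] 22.715761184692383
rim (np.float64(0.433), np.float64(0.11700000000000002)) 19.45636
rim (np.float64(0.433), np.float64(0.11700000000000002)) 30.355175
spindle [0.4325 0.1117] 27.71195411682129
fork deg [-180 -179 -178 -177 -176 -157 -156 -155 -154 -153  179] [12 17 18 14  7  9 15 19 18 12  6]
green [148 224   3   5  13] [149.1538 226.    ]
green [174 238   5   3   6] [175.8333 239.    ]
green [166 243  15  13  67] [175.5821 247.4328]
-0.3 post [163.9622 247.8709] hand [164.1211 256.3844] wing [141.5434 213.5418]
0 post [171.8211 248.8947] hand [174.4368 257.7316] wing [139.9686 222.5829]
0.3 post [179.7045 247.5092] hand [184.7801 255.906 ] wing [141.1214 231.6273]
side lid [ 0.4437 -0.1531] 9.266663551330566
rim (np.float64(0.435), np.float64(0.12200000000000003)) 1.1027081
rim (np.float64(0.435), np.float64(0.12200000000000003)) 2.466618
spindle [0.4304 0.1116] 23.10526466369629
fork deg [-180 -179 -178 -177 -176 -175 -174 -173 -172 -171 -170 -169 -168 -167
 -166 -165 -164 -163 -162 -161 -160 -159 -158 -157 -156 -155 -154 -153
 -152 -151 -150 -149 -148 -1
[... 791 characters left out ...]
23 24 24 24 23 21 20 20 21 21
 22 22 21 21 22 23 24 25 24 24 23 23 23 24 25 25 24 23 24 24 23 21 20 20
 21 22 22 23 24 24 24 23 22 22 23 24 23 21 20 20 20 20 19 19 17 16 15 13
 12 12 11 10  9  7  6 11 15 20 26 31 35 38 38 37 36 35 32 27 22 16  9  7
  9 11 13 16 18 21 23 24]
green [191 176  11   7  29] [195.4828 177.8966]
green [192 184  12   3  28] [197.6429 184.9286]
green [227 200   5   2   8] [228.625 200.375]
green [205 204  44  23 564] [228.5408 216.5745]
-0.3 post [194.4754 166.6043] hand [188.1207 174.5776] wing [217.6998 154.668 ]
0 post [194.119  168.8026] hand [187.543  177.6572] wing [211.1565 154.8068]
0.3 post [195.577  170.9093] hand [189.414  180.6316] wing [204.8211 155.6042]
```

View pics/z1.png

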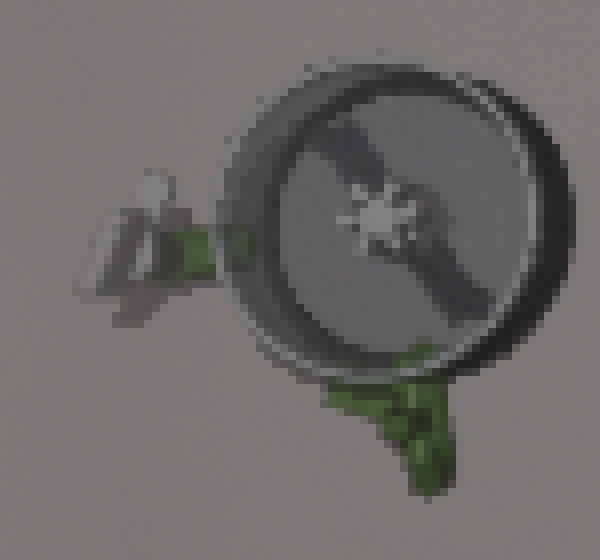

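```bash
cat > e2.py <<'E'
from fit import *
np.set_printoptions(precision=4,suppress=True)
cam=env.capture("top")
print("rim by eye",atz(cam,(172.1,222.0),.075),"knob by eye",atz(cam,(267.7,230.5),.062))
V=cam["color"].astype(np.float32).mean(2)
# rim: ridge points per angle, in metric plane z=.075
c=np.array([.433,.115])
for it in range(3):
    pts=[]
    for t in np.linspace(0,2*np.pi,120,endpoint=False):
        r=np.arange(.050,.066,.0003)
        P=np.column_stack([c[0]+r*np.cos(t),c[1]+r*np.sin(t),np.full(len(r),.075)])
        a=samp(V,projn(cam,P));hp=a-cv2.GaussianBlur(a.reshape(-1,1),(0,0),8).ravel()
        k=np.argmax(hp)
        if hp[k]>4:pts.append([c[0]+r[k]*np.cos(t),c[1]+r[k]*np.sin(t)])
    p=np.array(pts)
    from scipy.optimize import least_squares
    s=least_squares(lambda q:np.hypot(p[:,0]-q[0],p[:,1]-q[1])-q[2],[*c,.057],loss="soft_l1",f_scale=.001)
    c=s.x[:2];print("rim",s.x,len(p))
for cn in("top","side"):
    if cn=="side":cam=env.capture(cn)
    for q in("crank","crank_hub","catch_wing"):
        for r in env.trace(cn,q)[:2]:
            v,u=np.nonzero(r["pixels"]);print(cn,q,round(r["p"],2),np.round(r["box"],1),u.mean(),v.mean(),len(u))
top=cv2.imread("pics/top0.png");a=top[192:250,236:290];a=cv2.resize(a,None,fx=9,fy=9,interpolation=cv2.INTER_CUBIC)
b=cv2.resize(cv2.imread("pics/side0.png")[195:235,196:256],None,fx=9,fy=9,interpolation=cv2.INTER_CUBIC)
h=600;im=np.zeros((h,800,3),np.uint8);a=a[:,:400] if 0 else cv2.resize(a,(400,430));b=cv2.resize(b,(400,267));im[:430,:400]=a;im[:267,400:]=b
cv2.imwrite("pics/lid.png",im[:430])
E
python3 e2.py
```

```text
rim by eye [0.4314 0.1144 0.075 ] knob by eye [ 0.4017 -0.1562  0.062 ]
rim [0.4326 0.1169 0.0564] 119
rim [0.4327 0.117  0.0564] 120
rim [0.4327 0.117  0.0564] 120
top crank 0.73 [263.8 221.2  14.   25.6] 263.8745247148289 219.42205323193917 263
top crank_hub 0.78 [263.  221.7  21.7  29.6] 263.4903474903475 218.8108108108108 259
top crank_hub 0.4 [366.4 204.6  21.4  18.2] 366.7550200803213 204.36144578313252 249
side crank 0.52 [225.8 207.7  27.   15. ] 225.64923076923077 207.9476923076923 325
side crank_hub 0.55 [224.6 205.2  21.   15.1] 226.49242424242425 207.5 264
side catch_wing 0.42 [211.4 158.1   6.1   6. ] 210.11764705882354 156.0 68
```

View pics/lid.png

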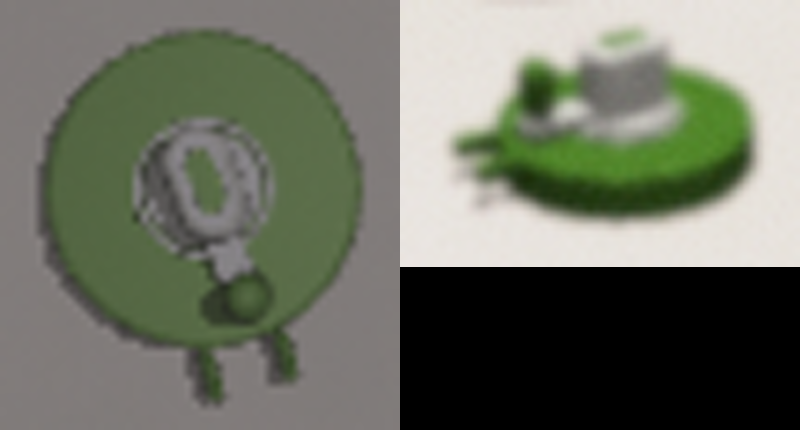

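The knob is about 20° off -x at -159°, and the fork is at -167°. Now I grasp the hub and carry the lid over the chopper.

```bash
cat > g.py <<'E'
from fit import *
np.set_printoptions(precision=4,suppress=True)
L=np.array([.4433,-.145]);a=-2.775
for s in(1,-1):
    q=env.inverse_kinematics([.4327,.117,.2],down(a+s*np.pi/2-.13));print(s,q)
s=min((1,-1),key=lambda s:abs(env.inverse_kinematics([.4327,.117,.2],down(a+s*np.pi/2-.13))[5]))
A=a+s*np.pi/2;print("A",s,A)
env.reach([*L,.16],down(A))
env.movel([*L,.05],rate=.12,threshold=8)
print(env.get_position(),env.get_ft_force())
env.set_gripper(.0,40)
print("open",env.get_opening(),env.get_finger_force(),env.get_ft_force())
p=env.get_position();env.movel([p[0],p[1],.2],rate=.15)
env.reach([.4327,.117,.2],down(A-.13))
print(env.get_opening(),env.get_ft_force(),env.get_position(),env.get_clock())
for cn in("top","side"):save(env.capture(cn),cn+"1.png")
a=cv2.imread("pics/top1.png")[180:270,120:220];b=cv2.imread("pics/side1.png")[100:200,160:280]
cv2.imwrite("pics/c1.png",np.hstack([cv2.resize(a,(400,360),interpolation=3),cv2.resize(b,(400,360),interpolation=3)]))
E
python3 g.py
```

```text
1 [ 0.2641  0.1461 -0.1524  1.2723  0.     -3.1141]
-1 [ 0.2641  0.1461 -0.1524  1.2723  0.      0.0275]
A -1 -4.345796326794897
[ 0.444  -0.1451  0.0506] [ 0.8948 -0.7657  0.3204]
open -7.056975442279436e-05 2.338092550635338 [0.9508 0.8175 3.9299]
0.00015582548021656173 [ 0.4424 -0.1387 -0.3118] [0.4327 0.1165 0.1997] 8.0333
```

View pics/c1.png

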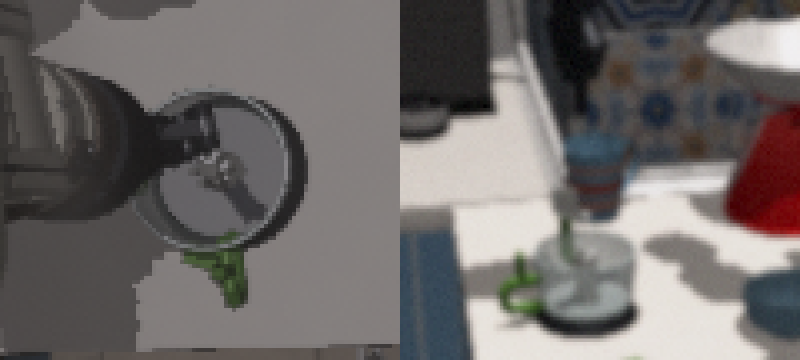

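The gripper closed on nothing, so I look for the lid.

```bash
python3 -c "
import cv2,numpy as np
a=cv2.imread('pics/top1.png')[180:260,210:310];b=cv2.imread('pics/side1.png')[170:250,180:280]
cv2.imwrite('pics/c2.png',np.hstack([cv2.resize(a,(400,320),interpolation=3),cv2.resize(b,(400,320),interpolation=3)]))"
```

```text
(no output)
```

View pics/c2.png

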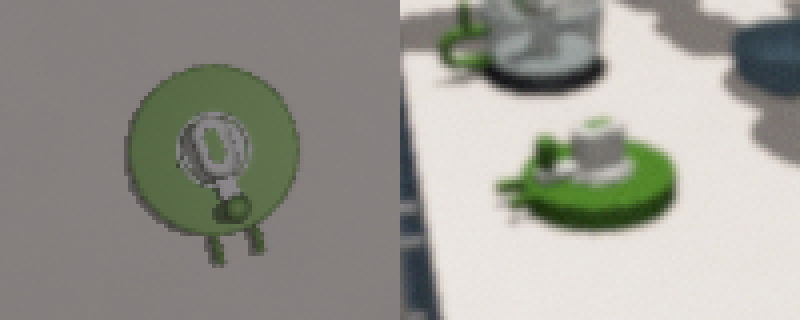

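```bash
cat > g2.py <<'E'
from fit import *
np.set_printoptions(precision=4,suppress=True)
cam=env.capture("top");L,s=fitcirc(cam,np.clip(green(cam),-10,25),(.442,-.15),.025,.064);print("lid",L,s)
env.set_gripper(.085);print(env.get_opening())
A=-4.3458
L=np.array(L);env.reach([*L,.16],down(A))
save(env.capture("side"),"s2.png");save(env.capture("top"),"t2.png")
env.movel([*L,.05],rate=.12,threshold=8)
print(env.get_position(),env.get_orientation(),env.get_ft_force())
save(env.capture("side"),"s3.png");save(env.capture("top"),"t3.png")
for o in(.05,.035,.03,.026):
    env.set_gripper(o,30);print(o,env.get_opening(),env.get_finger_force(),env.get_ft_force(),env.get_position())
save(env.capture("side"),"s4.png");print(env.get_clock())
f=lambda n,r,c:cv2.resize(cv2.imread("pics/"+n)[r:r+75,c:c+100],(400,300),interpolation=3)
cv2.imwrite("pics/c3.png",np.vstack([np.hstack([f("s2.png",160,180),f("s3.png",160,180)]),np.hstack([f("s4.png",160,180),f("t3.png",180,220)])]))
E
python3 g2.py
```

```text
lid [ 0.4429 -0.1444] 23.30516815185547
0.08491921382006112
[ 0.4436 -0.1444  0.0506] [[-0.9335 -0.3586  0.0013]
 [-0.3586  0.9335 -0.0004]
 [-0.0011 -0.0009 -1.    ]] [ 1.3169 -0.0876 -0.0139]
0.05 0.0499634444543779 0.0 [ 0.2954 -0.326  -0.2399] [ 0.4429 -0.1444  0.0501]
0.035 0.03496224081685583 0.0 [-1.0727  0.5332  0.0726] [ 0.4429 -0.1443  0.05  ]
0.03 0.029805542857674186 0.15803120099008083 [ 0.6358 -0.7517  1.1426] [ 0.443  -0.1445  0.0501]
0.026 0.026251520129455932 0.8116015791893005 [ 1.202  -0.7061  1.3525] [ 0.4433 -0.1447  0.0503]
12.5
```

View pics/c3.png

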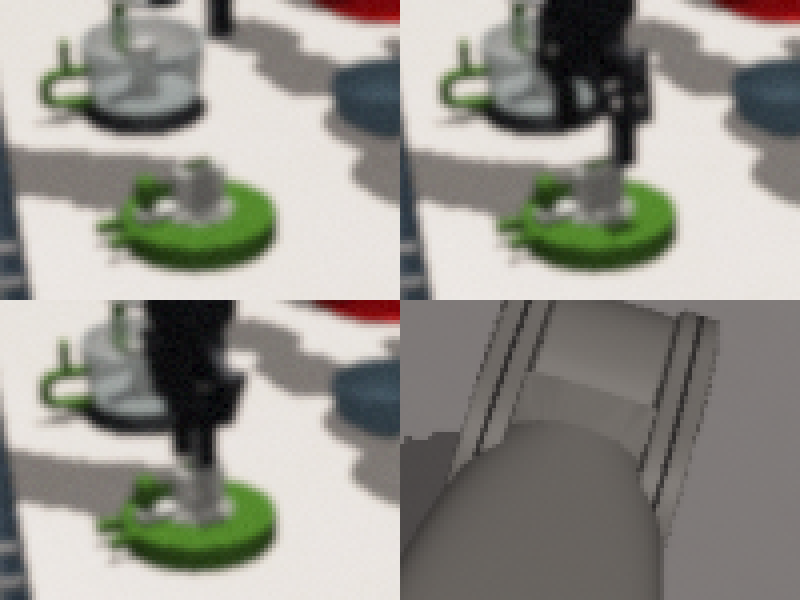

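```bash
cat > g3.py <<'E'
from fit import *
np.set_printoptions(precision=4,suppress=True)
cam=env.capture("side");p=env.get_position()
for z in(.025,.03,.04,.05,.06,.067):print(z,proj(cam,[p[0],p[1],z]),proj(cam,[p[0]+.005,p[1]-.014,z]))
print(proj(cam,[.443,-.1444,.067]),proj(cam,[.443,-.1444,.030]))
save(cam,"s5.png");cv2.imwrite("pics/c4.png",cv2.resize(cam["color"][165:225,195:275,::-1],(800,600),interpolation=3))
E
python3 g3.py
```

```text
0.025 [228.7664 211.6254] [230.9585 213.385 ]
0.03 [228.7294 210.2601] [230.9241 212.0118]
0.04 [228.6552 207.5189] [230.8551 209.2546]
0.05 [228.5806 204.7633] [230.7858 206.4829]
0.06 [228.5056 201.9932] [230.7161 203.6964]
0.067 [228.4529 200.0455] [230.667  201.7371]
[228.3477 200.0182] [228.6252 210.2319]
```

View pics/c4.png

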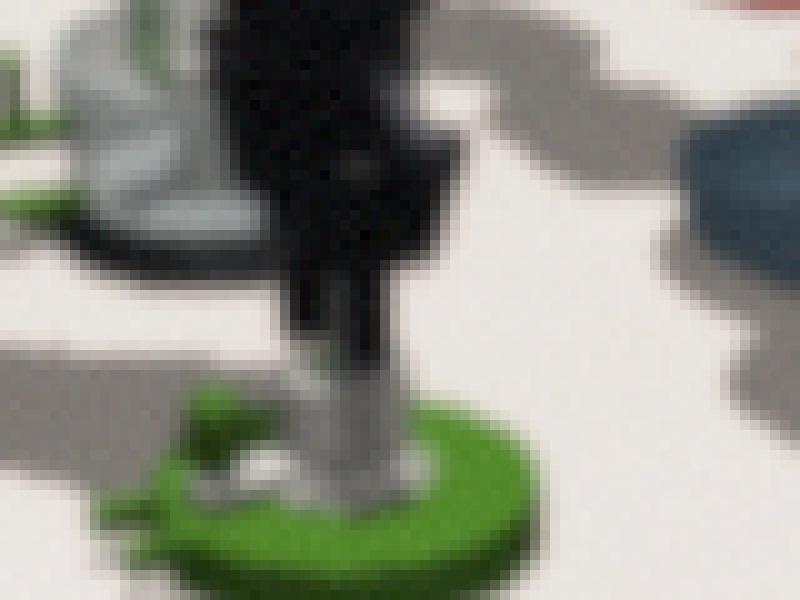

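The fingertips are grey and lie along the hub, so the position is right. I continue closing in steps.

```bash
cat > g4.py <<'E'
from fit import *
np.set_printoptions(precision=4,suppress=True)
for o,f in((.024,30),(.02,30),(.02,60)):
    env.set_gripper(o,f);print(o,f,env.get_opening(),env.get_finger_force(),env.get_ft_force(),env.get_ft_torque(),env.get_position())
    if env.get_opening()<.022:break
    cam=env.capture("top")
print(env.get_clock())
E
python3 g4.py
```

```text
0.024 30 0.02423584030031949 1.663505437427375 [-0.0029 -1.6175  3.8561] [-0.4685 -0.1942 -0.0083] [ 0.4434 -0.1447  0.0504]
0.02 30 0.020140128068759446 2.491893474070821 [ 0.5669 -2.4264  4.1976] [-0.4476 -0.1579 -0.0073] [ 0.4435 -0.1446  0.0505]
13.0333
```

```bash
cat > g5.py <<'E'
from fit import *
np.set_printoptions(precision=4,suppress=True)
def lidpix(cam):
    m=(green(cam)>20).astype(np.uint8);n,lab,st,ce=cv2.connectedComponentsWithStats(m)
    i=max((i for i in range(1,n) if 200<ce[i][0]<260 and ce[i][1]>190),key=lambda i:st[i,4]);return st[i],ce[i]
for n in("s2","s3","s4","s5"):
    im=cv2.imread(f"pics/{n}.png")[...,::-1];print(n,*lidpix(dict(color=im)))
c=env.capture("side");save(c,"s6.png");print("now",*lidpix(c))
p=env.get_position();env.movel([p[0],p[1],p[2]+.03],rate=.06)
c=env.capture("side");save(c,"s7.png");print("up",*lidpix(c),env.get_ft_force(),env.get_finger_force(),env.get_opening())
f=lambda n:cv2.resize(cv2.imread("pics/"+n)[165:225,195:255],(400,400),interpolation=3)
cv2.imwrite("pics/c5.png",np.hstack([f("s6.png"),f("s7.png")]))
E
python3 g5.py
```

```text
s2 [205 204  44  22 470] [229.3745 216.5596]
s3 [205 205  44  21 439] [229.8975 217.1708]
s4 [205 206  44  21 441] [229.9342 217.1814]
s5 [205 204  44  23 466] [229.3047 216.6116]
now [205 204  44  22 475] [229.0547 216.5158]
up [205 204  44  22 470] [229.183  216.4894] [ 0.2315 -0.9242  0.7578] 0.0 0.019622371652084233
```

View pics/c5.png

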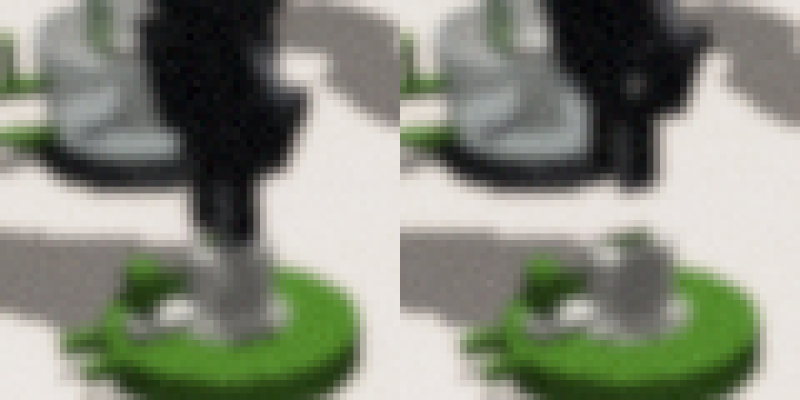

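The right frame shows the tips about 30 mm higher than the reported TCP implies, so the fingers only pinched the top edge of the hub. I go down by touch instead.

```bash
cat > g6.py <<'E'
from fit import *
np.set_printoptions(precision=4,suppress=True)
env.set_gripper(.05,40)
print(env.get_position(),env.get_joint_pos())
L=[.443,-.1446]
hit=env.movel([*L,.008],rate=.05,threshold=4)
p=env.get_position();print("hit",hit,p,env.get_ft_force())
env.movel([*L,p[2]+(.006 if hit else 0)],rate=.05)
env.set_gripper(.022,40);print(env.get_opening(),env.get_finger_force(),env.get_ft_force(),env.get_position())
save(env.capture("side"),"s8.png")
if env.get_opening()>.025:
    p=env.get_position();env.movel([p[0],p[1],p[2]+.02],rate=.06)
    print("lift",env.get_opening(),env.get_finger_force(),env.get_ft_force())
    save(env.capture("side"),"s9.png")
print(env.get_clock())
E
python3 g6.py
```

```text
[ 0.4434 -0.1446  0.0804] [-0.3153  0.2832 -0.3116  0.9764  0.     -0.6818]
hit True [ 0.4429 -0.1447  0.0101] [-1.0672  0.9758  6.537 ]
0.027474504714959495 42.629308104515076 [ 0.5188 -2.0057  2.0498] [ 0.4436 -0.1451  0.0163]
lift 0.02753236858957651 41.98506474494934 [-0.3803  0.12   -3.1446]
16.7
```

Gripped with 42 N, and the wrist reads the lid's weight. I carry it over the bowl and measure the held lid.

```bash
cat > k.py <<'E'
from fit import *
np.set_printoptions(precision=4,suppress=True)
H=.0163
def arcfit(cam,c0,z,R=.064,dr=.0035,span=.012):
    G=np.clip(green(cam),-10,25)
    def f(c):
        i=samp(G,projn(cam,circ(c,z,R-dr)));o=samp(G,projn(cam,circ(c,z,R+dr)))
        return -np.mean(np.clip(i-o,-5,40))
    g=np.arange(-span,span+1e-9,.002);b=min(((c0[0]+a,c0[1]+d) for a in g for d in g),key=f)
    r=minimize(f,b,method="Nelder-Mead",options=dict(xatol=1e-5,initial_simplex=[b,(b[0]+.002,b[1]),(b[0],b[1]+.002)]))
    i=samp(G,projn(cam,circ(r.x,z,R-dr)));return r.x,-r.fun,np.mean(i>10)
def fork(cam,c,z):
    th=np.radians(np.arange(130,235,.5));out=[]
    a=sum(samp(np.clip(green(cam),0,30),projn(cam,np.column_stack([c[0]+r*np.cos(th),c[1]+r*np.sin(th),np.full(len(th),z+.022)]))) for r in(.072,.076,.080))/3
    s=a>7;idx=np.split(np.arange(len(th)),np.nonzero(np.diff(s.astype(int)))[0]+1)
    return [(round(float(np.degrees(np.average(th[k],weights=a[k]))),1),round(float(a[k].max()),0)) for k in idx if s[k[0]]]
def meas():
    p=env.get_position();z=p[2]-H
    for cn in("top","side"):
        cam=env.capture(cn);L,s,v=arcfit(cam,p[:2],z+.025);print(cn,"lid",L,"minus tcp",L-p[:2],s,v,"fork",fork(cam,L,z),fork(cam,p[:2],z))
E
cat > g7.py <<'E'
from k import *
A=-4.3458
p=env.get_position();env.movel([p[0],p[1],.165],rate=.15)
meas()
env.reach([.4327,.117,.165],down(A-.13))
env.movel([.4327,.117,.100+H],rate=.1)
print(env.get_position(),env.get_ft_force());meas();print(env.get_clock())
f=lambda n,cn,r,c:cv2.resize(env.capture(cn)["color"][r:r+90,c:c+90,::-1],(400,400),interpolation=3)
cv2.imwrite("pics/c6.png",np.hstack([f(0,"top",180,125),f(0,"side",120,165)]))
E
python3 g7.py
```

```text
top lid [ 0.4295 -0.1559] minus tcp [-0.013  -0.0112] 0.23984557390213013 0.0 fork [] []
side lid [ 0.4431 -0.149 ] minus tcp [ 0.0006 -0.0043] 7.527008533477783 0.8555555555555555 fork [(133.6, 12.0), (201.0, 31.0)] [(132.5, 12.0), (203.5, 31.0)]
[0.4331 0.1165 0.1165] [-0.4297 -0.6705 -1.5781]
top lid [0.4325 0.1168] minus tcp [-0.0006  0.0003] 14.409906387329102 0.65 fork [(173.5, 20.0), (200.2, 19.0)] [(173.2, 19.0), (195.7, 19.0), (204.5, 17.0)]
side lid [0.4341 0.1106] minus tcp [ 0.0009 -0.0059] 7.057445049285889 0.7833333333333333 fork [(197.6, 30.0)] [(201.2, 30.0)]
19.5667
```

View pics/c6.png

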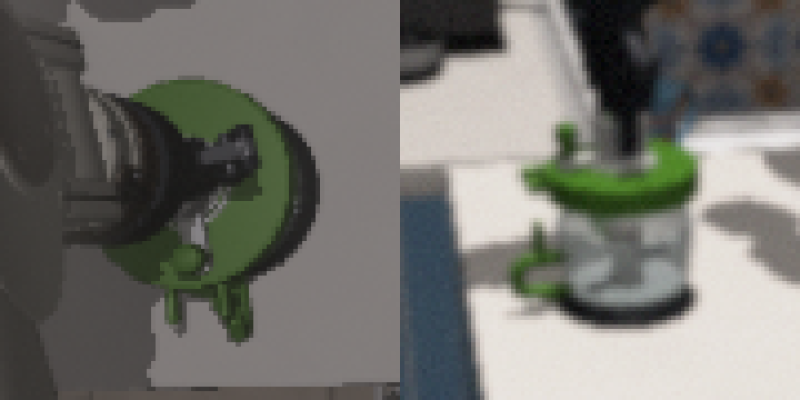

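The lid is centred over the rim: lid fit (0.4325, 0.1168), rim fit (0.4327, 0.1170). The fork is within about 0.03 rad of the post. I trim the yaw and lower until touch.

```bash
cat > g8.py <<'E'
from k import *
A=-4.3458
env.movel([.4328,.117,.09+H],down(A-.10),rate=.05)
f0=np.array(env.get_ft_force());print("free",f0,env.get_ft_torque())
hit=env.movel([.4328,.117,.055+H],rate=.03,threshold=5)
p=env.get_position();print("hit",hit,"lid z",p[2]-H,p,np.array(env.get_ft_force())-f0,env.get_ft_torque(),env.get_opening())
print(env.get_clock())
E
python3 g8.py
```

```text
free [ 0.5962  0.216  -2.058 ] [-0.0004  0.0161  0.0134]
hit True lid z 0.06656117893490818 [0.4327 0.117  0.0829] [-0.6056 -0.5572  7.6585] [-0.0776  0.0471 -0.0526] 0.02725292289541812
20.8
```

```bash
cat > g9.py <<'E'
from k import *
A=-4.3458-.10;fz=-2.06
p=np.array(env.get_position());z=p[2];th=0;xy=[.4328,.117]
F=lambda:env.get_ft_force()[2]-fz
print("F",F())
for i in range(16):
    th+=.075
    env.movel([*xy,z],down(A+th),rate=.05)
    f=F()
    if f<3:
        hit=env.movel([*xy,max(z-.004,.055+H)],rate=.03,threshold=4)
        znew=env.get_position()[2];f2=F();z=znew
    else: f2=f
    if f2>7:z+=.0005
    print(round(th,3),"lidz",round(z-H,4),"F",round(f,1),round(f2,1),"Mz",round(env.get_ft_torque()[2],3),round(env.get_clock(),2))
    if z-H<.0635:break
E
python3 g9.py
```

```text
F 7.660581369471462
0.075 lidz 0.0666 F 5.2 5.2 Mz 0.069 21.05
0.15 lidz 0.0671 F 7.8 7.8 Mz 0.061 21.3
0.225 lidz 0.0671 F 4.6 4.6 Mz 0.087 21.55
0.3 lidz 0.0671 F 5.2 5.2 Mz 0.063 21.8
0.375 lidz 0.0671 F 5.0 5.0 Mz 0.095 22.05
0.45 lidz 0.0671 F 6.2 6.2 Mz 0.046 22.3
0.525 lidz 0.0671 F 5.7 5.7 Mz -0.031 22.55
0.6 lidz 0.0671 F 4.2 4.2 Mz 0.075 22.8
0.675 lidz 0.0671 F 4.2 4.2 Mz 0.007 23.05
0.75 lidz 0.0671 F 4.1 4.1 Mz 0.054 23.3
0.825 lidz 0.062 F 2.2 -2.9 Mz 0.016 23.83
```

The teeth dropped in at +0.825 rad. I push the lid home gently.

```bash
cat > g10.py <<'E'
from k import *
A=-4.3458-.10;fz=-2.06;xy=[.4328,.117]
env.movel([*xy,.062+H],down(A+.87),rate=.05)
print("F",np.array(env.get_ft_force()),env.get_ft_torque()[2])
for k in range(3):
    hit=env.movel([*xy,.051+H],rate=.025,threshold=7)
    p=env.get_position();print(hit,"lidz",p[2]-H,"F",env.get_ft_force()[2]-fz,env.get_ft_torque(),env.get_clock())
    if p[2]-H<.0565:break
E
python3 g10.py
```

```text
F [ 3.9439 -5.6121 -3.2648] 0.03783325751854601
True lidz 0.055222091559316164 F 7.0006242253709505 [-0.1608  0.2261 -0.0019] 24.4333
```

Lid is home at z = 55.2 mm. I release it, check it, and go to the catch.

```bash
cat > g11.py <<'E'
from k import *
env.set_gripper(.06,20)
p=env.get_position();env.movel([p[0],p[1],.17],rate=.15)
d=.125;phi=np.pi+d;W=np.array([.4327,.117])+.084*np.array([np.sin(phi),-np.cos(phi)])
A=np.radians(360*0)+phi+np.pi/2+1.25+np.pi/2-2*np.pi-2*np.pi;print("W",W,"A",A)
# lid check before the arm gets in the way
cam=env.capture("top");L,s,v=arcfit(cam,(.4327,.117),.080);print("lid",L,s,v,fork(cam,L,.055))
for cn in("top","side"):
    if cn=="side":env.capture(cn)
    c2=env.capture(cn)
    for r in env.spot_point(cn,"catch_wing")[:3]:print(cn,"wing",round(r["p"],2),r["centre"],atz(c2,r["centre"][::-1],.102),"expect",proj(c2,[*W,.102]))
env.reach([*W,.17],down(A))
print(env.get_joint_pos(),env.get_position())
env.set_gripper(.035,20)
for cn in("side",):
    c2=env.capture(cn);save(c2,"s20.png")
    for r in env.spot_point(cn,"catch_wing")[:2]:print(cn,"wing",round(r["p"],2),r["centre"],"expect",proj(c2,[*W,.102]))
print(env.get_clock())
E
python3 g11.py
```

```text
W [0.4222 0.2003] A -4.908185307179586
lid [0.4315 0.1173] 12.727136611938477 0.6111111111111112 [(193.1, 20.0)]
side wing 0.46 [156.5, 210.8] [0.4269 0.1781 0.102 ] expect [208.8939 154.6268]
[ 0.4429  0.2022 -0.1641  1.2047 -0.0001  0.6382] [0.4222 0.2002 0.1699]
side wing 0.56 [159.2, 208.4] expect [208.8939 154.6268]
27.775
```

```bash
cat > g12.py <<'E'
from k import *
W=[.4222,.2003];A=-4.9082
hit=env.movel([*W,.080],rate=.08,threshold=4)
print(hit,env.get_position(),env.get_ft_force())
if not hit:
    env.set_gripper(.004,20);print("open",env.get_opening(),env.get_finger_force(),env.get_ft_force(),env.get_ft_torque(),env.get_position())
print(env.get_clock())
E
python3 g12.py
```

```text
False [0.4227 0.2005 0.0805] [0.3719 0.4373 0.1552]
open 0.0086219211827768 25.41195183992386 [-0.4338 -5.0545  4.3196] [-1.0835 -0.154  -0.0423] [0.4227 0.1994 0.0805]
29.3917
```

```bash
cat > g13.py <<'E'
from k import *
W=[.4224,.1990];A=-4.9082
for t in(.25,.5,.75,1.0,1.15,1.22,1.27):
    env.movel([*W,.080],down(A-t),rate=.05)
    F=np.array(env.get_ft_force());M=np.array(env.get_ft_torque());print(t,F,M,round(env.get_opening(),4),round(env.get_clock(),2))
    if np.linalg.norm(F)>25 or abs(M[2])>.5:break
    W[0]+=np.clip(F[0]*.0002,-.001,.001);W[1]+=np.clip(F[1]*.0002,-.001,.001)
E
python3 g13.py
```

```text
0.25 [ 0.2704 -0.6018  5.4888] [-0.4311  0.0151 -0.1018] 0.0079 29.79
0.5 [ 0.0858 -1.2886  6.3474] [-0.3466 -0.0351 -0.1237] 0.0081 30.19
0.75 [-0.752   0.4066  5.5004] [-0.1584 -0.0003 -0.0693] 0.0082 30.59
1.0 [-0.0055  0.0266  4.8163] [-0.147  -0.0762 -0.071 ] 0.0091 30.99
1.15 [ 0.8999 -1.1613  4.9046] [-0.0969 -0.1331 -0.0652] 0.0085 31.29
1.22 [0.1829 0.3636 5.4168] [ 0.0128 -0.0401 -0.0998] 0.0083 31.54
1.27 [ 0.5449 -0.2054  5.316 ] [-0.0908 -0.0352  0.6064] 0.0084 31.79
```

The torque rise at 1.27 rad shows the catch is at its stop. I release, retreat and verify.

```bash
cat > g14.py <<'E'
from k import *
env.set_gripper(.035,20)
p=env.get_position();env.movel([p[0],p[1],.18],rate=.12)
env.set_joints([1.244,0.241,0.005,1.335,0,1.571])
for cn in("top","side"):
    cam=env.capture(cn);save(cam,cn+"9.png")
    for z in(.080,.092):
        L,s,v=arcfit(cam,(.4327,.117),z);print(cn,z,"lid",L,s,v,fork(cam,L,z-.025))
    for k,z in dict(catch_wing=.102,onion=0,garlic=0,small_bowl=0,chopper_lid=.055).items():
        for r in env.spot_point(cn,k)[:1]:print(k,round(r["p"],2),atz(cam,r["centre"][::-1],z))
# white nose over lid edge: brightness along the ray axis->pivot in top view at z=.087
cam=env.capture("top");C=np.array([.4327,.117]);u=np.array([-.125,.992])
c=cam["color"].astype(np.float32)
for r in np.arange(.040,.100,.005):
    uv=proj(cam,[*(C+u*r),.087]).round().astype(int);print(round(r,3),c[uv[1],uv[0]].astype(int),end=" ")
print(env.get_clock())
E
python3 g14.py
```

```text
top 0.08 lid [0.4317 0.1173] 20.436853408813477 0.9666666666666667 [(193.2, 19.0)]
top 0.092 lid [0.431  0.1145] 19.682432174682617 0.9611111111111111 [(193.5, 19.0)]
catch_wing 0.4 [0.4164 0.1944 0.102 ]
onion 0.95 [ 0.5751 -0.4527  0.    ]
garlic 0.83 [ 0.4754 -0.4575  0.    ]
small_bowl 0.81 [0.6557 0.0432 0.    ]
chopper_lid 0.59 [0.4351 0.1238 0.055 ]
side 0.08 lid [0.4332 0.1115] 9.792349815368652 0.9444444444444444 [(204.0, 29.0)]
side 0.092 lid [0.4288 0.0791] 10.00640869140625 0.9444444444444444 [(204.8, 26.0)]
catch_wing 0.39 [0.4321 0.1713 0.102 ]
onion 0.68 [ 0.5968 -0.4517  0.    ]
garlic 0.76 [ 0.4808 -0.4648  0.    ]
small_bowl 0.82 [0.6488 0.026  0.    ]
chopper_lid 0.96 [0.4233 0.1246 0.055 ]
0.04 [69 87 53] 0.045 [69 88 53] 0.05 [67 83 53] 0.055 [72 73 69] 0.06 [130 128 131] 0.065 [127 125 127] 0.07 [73 71 69] 0.075 [83 81 79] 0.08 [110 107 105] 0.085 [121 118 117] 0.09 [126 123 124] 0.095 [125 122 121] 35.2167
```

```bash
python3 -c "
from station import env
print(env.hand_in())"
```

```text
the job is handed in; nothing more can be done
None
```

The job is handed in at about 35 s: lid home (measured at 55.2 mm), teeth meshed after a 0.83 rad turn, catch turned to its stop with its nose over the lid's edge, and the onion, garlic and bowl untouched; the first grasp missed and was redone, with no harm seen.

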